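# Unload and raise the bench gauge rack to its top rung

### The arm

A 7-joint arm with a two-finger parallel gripper is mounted at the origin on the work surface. World frame = base frame: x ahead of the robot, y to its left, z up, the work surface at z = 0. Lengths are in m, angles in rad, forces in N, time in s.
With the tool pointing down it reaches from about 0.425 to 1.025 m from the base axis. Payload 9.4 kg.
Tool frame: the origin (TCP) lies on the centre line of the jaws, within the pads' length; the fingertips stand 11 mm ahead of it and the grasp point (between the pads) lies 8 mm behind it; z points along the fingers, y is the line along which they close (so a half turn about z gives the same grasp; the last joint's range is limited). The gripper opens to 93 mm and grips with 3 to 60 N. Pads are 15 mm wide; open, the fingers measure 128 mm over their backs; the gripper's body (75 mm by 188 mm) begins 65 mm behind the grasp point.
Start: joints at [-1.313, 0.599, -0.003, 1.599, 0.002, 0.943, -0.08], TCP at [0.238, 0.685, 0.23] pointing down, gripper open.
Joint ranges: [-2.57, 2.57], [-0.35, 1.97], [-1.29, 1.29], [0.11, 2.56], [-1.05, 4.19], [0.11, 1.86], [-2.63, 2.63]. Speed limits (rad/s): [2.22, 2.22, 3.01, 3.01, 3.14, 3.14, 3.14].

### API

Orientations are given as a rotation vector (axis times angle).
In Python, from rig import observe, capture, camera_info, close_job gives the robot as it stands.
- The arm moves only by the tool jog_arm, never from a script. Its argument "moves" is a list that holds one entry, the list of rows, each a list of 7 numbers: the shift along the tool's x, y, z in m, then the turn, a rotation vector about the tool's x, y, z in rad, then the finger opening in m, from 0 to 0.093. A call has 1 to 20 rows; each row is the pose to reach, as a shift and turn from the pose commanded when the call began, along the tool's axes at that moment; what a row does not reach only later rows make up. A row lasts 1/8 s, in which the tool goes at most 62.5 mm and 10.7 degrees, less where a joint would pass 70% of its speed; a pose out of reach is approached as far as the arm can. A call with a gripper value outside its range is refused whole. The fingers move at their own pace and stop on an object; "force" is the grip in N (left out, the last holds). Time passes only in rows, so rows that repeat a pose let the fingers close. It gives the time, the measured TCP pose, the force, the opening and the grip force at its end, in the units of the state.
- observe(): the state, without advancing time (a new reading comes with each control period).
- capture(name): name is "scene" or "top" or "wrist"; returns (picture, depth): 400x640x3 uint8, red, green, blue; 400x640 float32, m along the optical axis (not along the pixel's ray), 0 where there is no reading.
- camera_info(name): a dict with "fx", "fy", "cx", "cy" (pixels), "world_to_cam" (4x4, takes a point from world to camera coordinates). Camera axes: x right, y down, z forward; pixel columns grow to the right and rows downward; lengths in m; the calibration is good to about 2 mm. A picture is of the moment at which its call begins: read the wrist's pose just before it. camera_info takes no time and is no camera call; for the wrist camera it gives the pose at the moment of the call.
- close_job(): hands the job in; it is judged then, once.
The state is a dict: "clock": time; "q": joint angles; "joint_velocities": joint speeds; "effort": joint torques, N m; "tool_pos": TCP position; "tool_rot": TCP orientation; "wrist_force": force on the tool from outside, world axes, zero at the start; "ft_torque": the same for the moment, N m; "grip_width": opening from 0.0 (shut) to 1.0 (fully open); "gripper_force": force on a finger pad.
Only numpy, scipy, OpenCV 4.12 (cv2) and the standard library are available. Lean on these libraries where they do the work, as an engineer would, in place of code of your own. Each camera call takes 0.05 s, during which the arm holds its last target. There are 200 camera calls.

### The job

The gauge rack on the assembly bench has to go up for taller work. First lift every hanging gauge up and off its hook and lay it down in the grey tray, none left standing on end; then draw back the sprung bolt and park its knob in the side notch, raise the sliding section by its T handle until the pawl has passed the top rung, and lower it so that the pawl sits on that rung. Finally let the bolt spring fully home into the section again, leaving the other things on the bench alone.

Things in the scene. Friction and masses are not known exactly. Their poses are not given: they have to be found in the camera images.
- stand: Fixed rack stand; origin on the bench, -x side (hooks, bolt) faces the robot, z up; yaw varies. Base plate 300 x 240 x 12 mm; two red posts 160 mm tall at x 30, y -60 and 60 mm, joined by three rungs: bars along y, 12 mm diameter, at x 30 mm, axes 50, 90, 130 mm up. Grey bolt housing, 120 mm tall, at x -199 to -122, y -26 to 36 mm.
- section (a joint): Sliding aluminium section, 0.6 kg, 1 N friction: height raised, m; 0 at the start, at most 0.110. Pawl on the middle rung: 0.040; on the top rung: 0.080. The pawl has dropped over the top rung from about 0.090 on (raise it to 0.100); then the section cannot sink below 0.080. While the bolt is home the section is blocked; drawn back 15 mm the bolt is clear of it.
- rail_mid (a point): Middle of the section's top rail, a bar 330 mm along stand y, 22 x 24 mm, at stand x -4, y 0, 190 mm up when the section is down; moves with the section. It carries 5 hooks at stand y -140, -70, 0, 70, 140 mm, at this height: level pegs of 8 mm diameter running towards stand -x to x -75 mm, where an upturned end rises to 12 mm above the peg's axis.
- handle (a point): Centre of the black T handle on top of the section: a bar 56 mm along stand x, 16 mm wide (stand y), 16 mm tall, on a post of 12 mm diameter; at stand x -4, y 0, 237 mm up when the section is down. Pinch it across its width (along stand y). 27 mm are free between its underside and the rail.
- pawl (a joint): Gravity pawl hinged on the section's back, counterweighted: 0 rad = level, tip out over a rung, able to carry the section; larger = tip pushed down by a rung that it is passing (up to about 1 rad). It swings back to 0 by itself once past.
- pawl_tip (a point): Middle of the pawl's tip, 6 mm thick; seated, it lies 9 mm above the axis of the rung that carries it.
- bolt (a joint): Sprung bolt: m drawn back towards stand -x; 0 = fully home, nose through the hole in the section; at most 0.032. Spring 4 N at 0, 8 N at 0.032. The section has a hole for the nose only at section 0 and 0.080 (within 3 mm); elsewhere the nose stops against it at about 0.012.
- knob (a joint): Knob's place across its L-shaped slot, m towards stand +y: 0 = straight run, 0.020 = end of the side run. It passes sideways only with the bolt drawn beyond 0.026 (pull to 0.030). From 0.017 on, the spring then pulls it 5 mm forward into the notch: bolt 0.021, stays when let go. To free it: pull to 0.030, shift to 0, let it go forward.
- knob_grip (a point): Centre height of the bolt's black knob, an upright cylinder of 26 mm diameter from 130 to 160 mm up (this point 147 mm up), on a stem 10 mm square. At stand x -148, y 0 when home; moves with the bolt and knob joints. Pinch it from above across stand y.
- tray: Loose open tray of grey painted steel, 200 (x) x 220 (y) x 36 mm, walls and floor 5 mm, 0.7 kg. Origin: centre of its underside.
- actuator: Bystander: loose round steel valve actuator, diameter 110 mm, 115 mm tall, 2.5 kg. Origin: centre of its underside. Leave alone.
- oil_bottle: Bystander: loose white bottle, diameter 52 mm, 140 mm tall. Origin: centre of its underside. Leave alone.
- spray_can: Bystander: loose aluminium can, diameter 60 mm, 160 mm tall. Origin: centre of its underside. Leave alone.
- gauge1: Slotted steel gauge: flat plate 8 (x) x 30 (y) x 90 mm (z), 0.13 kg. Origin: plate centre. Slot 16 mm wide from z -7 to 21 mm, solid tab above it to z 45, forked foot below. Hangs on a hook, z up, plate square to the peg, slot's top edge on the peg; lifted 8 to 16 mm the slot passes over the hook's upturned end. Absent if None at the start.
- gauge2: Slotted steel gauge: flat plate 8 (x) x 30 (y) x 90 mm (z), 0.13 kg. Origin: plate centre. Slot 16 mm wide from z -7 to 21 mm, solid tab above it to z 45, forked foot below. Hangs on a hook, z up, plate square to the peg, slot's top edge on the peg; lifted 8 to 16 mm the slot passes over the hook's upturned end. Absent if None at the start.
- gauge3: Slotted steel gauge: flat plate 8 (x) x 30 (y) x 90 mm (z), 0.13 kg. Origin: plate centre. Slot 16 mm wide from z -7 to 21 mm, solid tab above it to z 45, forked foot below. Hangs on a hook, z up, plate square to the peg, slot's top edge on the peg; lifted 8 to 16 mm the slot passes over the hook's upturned end. Absent if None at the start.
- gauge4: Slotted steel gauge: flat plate 8 (x) x 30 (y) x 90 mm (z), 0.13 kg. Origin: plate centre. Slot 16 mm wide from z -7 to 21 mm, solid tab above it to z 45, forked foot below. Hangs on a hook, z up, plate square to the peg, slot's top edge on the peg; lifted 8 to 16 mm the slot passes over the hook's upturned end. Absent if None at the start.
- gauge5: Slotted steel gauge: flat plate 8 (x) x 30 (y) x 90 mm (z), 0.13 kg. Origin: plate centre. Slot 16 mm wide from z -7 to 21 mm, solid tab above it to z 45, forked foot below. Hangs on a hook, z up, plate square to the peg, slot's top edge on the peg; lifted 8 to 16 mm the slot passes over the hook's upturned end. Absent if None at the start.
There are look-alikes about, which are no part of the job. What is shaped like the gauge5 but purple is not meant.

How it is judged:
On the way, in this order (a step that is already met when the one before it is completed fails the run):
1. every gauge lies in the tray (x of gauge1 in the frame of tray between -0.1 and 0.1 m and y of gauge1 in the frame of tray between -0.11 and 0.11 m and z of gauge1 in the frame of tray between 0 and 0.06 m and angle between each of gauge1, gauge2, gauge3, gauge4, gauge5's own z axis and vertical above 0.9 rad and x of gauge2 in the frame of tray between -0.1 and 0.1 m and y of gauge2 in the frame of tray between -0.11 and 0.11 m and z of gauge2 in the frame of tray between 0 and 0.06 m and x of gauge3 in the frame of tray between -0.1 and 0.1 m and y of gauge3 in the frame of tray between -0.11 and 0.11 m and z of gauge3 in the frame of tray between 0 and 0.06 m and x of gauge4 in the frame of tray between -0.1 and 0.1 m and y of gauge4 in the frame of tray between -0.11 and 0.11 m and z of gauge4 in the frame of tray between 0 and 0.06 m and x of gauge5 in the frame of tray between -0.1 and 0.1 m and y of gauge5 in the frame of tray between -0.11 and 0.11 m and z of gauge5 in the frame of tray between 0 and 0.06 m), for 0.2 s.
2. the bolt is drawn back and its knob parked in the side notch (value of joint bolt between 0.017 and 0.024 m and value of joint knob above 0.013 m), for 0.3 s.
3. the section has been raised until the pawl has passed the top rung (value of joint section above 0.0825 m and value of joint pawl below 0.15 rad), for 0.05 s.
4. the section is lowered so that the pawl sits on the top rung (value of joint section between 0.077 and 0.083 m and value of joint pawl below 0.15 rad and velocity of joint section between -0.02 and 0.02 m/s), for 0.4 s.
At the end, for the whole second after the job is handed in: Every gauge present lies at rest within the tray (its centre inside the tray's outline and less than 60 mm above the tray's underside, its long axis more than 0.9 rad from upright); the section stands on the top rung (0.077 to 0.083, pawl level within 0.15 rad); the bolt is home (below 3 mm) (all of step 1 and value of joint section between 0.077 and 0.083 m and value of joint pawl below 0.15 rad and value of joint bolt below 0.003 m and linear speed of each of gauge1, gauge2, gauge3, gauge4, gauge5 below 0.03 m/s); the robot touches nothing.
It fails at once if the actuator is moved more than 40 mm (distance of actuator from where it was at the start of the episode above 0.04 m).
It fails at once if the oil bottle is moved more than 40 mm (distance of oil_bottle from where it was at the start of the episode above 0.04 m).
It fails at once if the spray can is moved more than 40 mm (distance of spray_can from where it was at the start of the episode above 0.04 m).
Of gauge1, gauge2, gauge3, gauge4, gauge5 only 3 to 5 are there at a start; the rules pass over those that are not, and their reading is None.
At some moment in a run one of tray may be knocked a few centimetres aside while the robot is not near it.
Once in a run the grip may slacken for a moment while it holds something.
It also fails if it takes over 210 s, if anything falls off the work surface, if the arm or the gripper's body presses on something with over 40 N, if the wrist force passes 120 N, or if a joint passes its speed limit or range.

## Working session

There is one attempt and no reset: what is moved stays moved. The work goes in short steps, Python scripts to look and compute and a tool call to move; the robot and the scene stay as the last step left them, time stands still between calls to the robot, and variables do not carry over. Pictures are saved under pics/ and viewed, at most 14 in all, crops included, and the job is handed in when it is done.

Besides the shell and the picture viewer there is one more tool, called after "Request:" by a JSON object that holds its "api" and its "payload". jog_arm: Moves the arm, as the interface text tells. Its arguments: {"type":"object","properties":{"moves":{"type":"array","items":{"type":"array","items":{"type":"array","items":{"type":"number"}}}},"force":{"type":"number"}},"required":["moves"]}

```bash
mkdir -p pics; ls; cat > h.py <<'E'
import numpy as np, cv2, os
from rig import observe, capture, camera_info, close_job
from scipy.spatial.transform import Rotation as R
def cap(n,save=None):
    ci=camera_info(n); im,d=capture(n)
    if save: cv2.imwrite('pics/'+save,im[:,:,::-1])
    return im,d,ci
def pts(d,ci):
    v,u=np.mgrid[:d.shape[0],:d.shape[1]]
    p=np.stack([(u-ci['cx'])/ci['fx']*d,(v-ci['cy'])/ci['fy']*d,d],-1)
    T=np.linalg.inv(ci['world_to_cam'])
    return p@T[:3,:3].T+T[:3,3]
def delta(target,rot=None):
    s=observe(); Rm=R.from_rotvec(s['tool_rot'])
    out=[np.round(Rm.inv().apply(np.array(target)-s['tool_pos']),4)]
    if rot is not None: out.append(np.round((Rm.inv()*R.from_rotvec(rot)).as_rotvec(),4))
    return out
E
python3 - <<'E'
from h import *
s=observe(); print({k:np.round(v,3) for k,v in s.items()})
for n in('scene','top'):
    im,d,ci=cap(n,n+'0.png'); np.savez(n+'0.npz',im=im,d=d,p=pts(d,ci)); print(n,ci['fx'],np.round(ci['world_to_cam'],3).tolist())
E
```

```text
pics
{'clock': np.float64(0.0), 'q': array([-1.313,  0.6  , -0.003,  1.6  ,  0.002,  0.943, -0.08 ]), 'joint_velocities': array([ 0.001, -0.001,  0.001, -0.   ,  0.001, -0.001,  0.   ]), 'effort': array([-1.0000e-03, -7.6508e+01,  1.4970e+00, -2.5236e+01, -5.2000e-02,
        1.7000e-02,  0.0000e+00]), 'tool_pos': array([0.238, 0.684, 0.229]), 'tool_rot': array([-5.230e-01, -3.098e+00,  2.000e-03]), 'wrist_force': array([ 0.011, -0.172, -0.194]), 'ft_torque': array([-0.026,  0.017, -0.016]), 'gripper_force': np.float64(0.0), 'grip_width': np.float64(0.999)}
scene 423.873977324 [[0.733, 0.68, 0.003, -0.407], [0.534, -0.574, -0.621, -0.201], [-0.421, 0.457, -0.784, 1.275], [0.0, 0.0, 0.0, 1.0]]
top 417.59596931827923 [[-0.047, -0.999, 0.005, 0.013], [-0.979, 0.045, -0.198, 0.582], [0.198, -0.014, -0.98, 0.994], [0.0, 0.0, 0.0, 1.0]]
```

View pics/scene0.png

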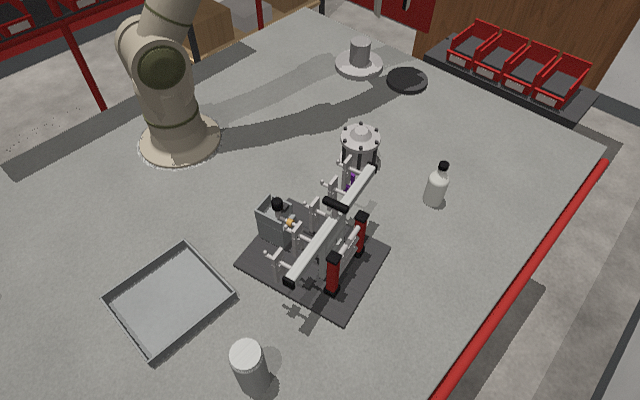

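View pics/top0.png

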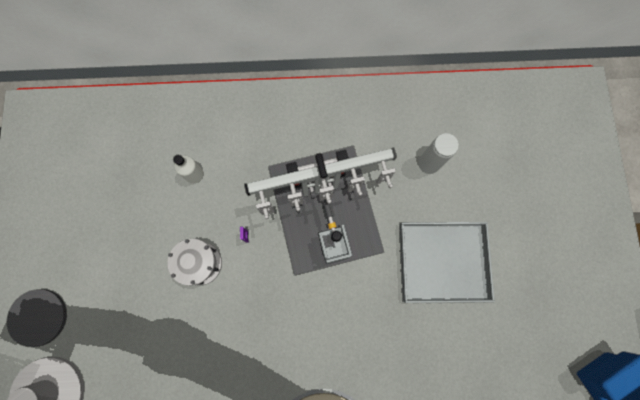

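The rack is centred near top pixel (320,170) with its hooks facing the robot. The tray is at (445,262), the actuator at (193,262), the bottle at (185,165), the can at (443,148), and the purple decoy at (244,234). Next I'll measure these and zoom in on the hooks.

```bash
python3 - <<'E'
from h import *
t=np.load('top0.npz'); p=t['p']; im=t['im'].astype(int)
sc=np.load('scene0.npz')
V,U=np.mgrid[:400,:640]
reg=(U>235)&(U<410)&(V>130)&(V<280)
m=reg&(p[...,2]>.190)&(p[...,2]<.212)
q=p[m][:,:2]; r=cv2.minAreaRect((q*1000).astype(np.float32)); print('rail',r, len(q), np.median(p[m][:,2]))
m=reg&(p[...,2]>.232)&(p[...,2]<.26); q=p[m]; print('handle',q.mean(0),len(q),cv2.minAreaRect((q[:,:2]*1000).astype(np.float32)))
m=reg&(p[...,2]>.15)&(p[...,2]<.175)&(V>225)&(im.sum(-1)<150); q=p[m]; print('knob',(q.min(0)+q.max(0))/2,len(q))
m=(U>385)&(U<505)&(V>210)&(V<310)&(p[...,2]>.026)&(p[...,2]<.05); q=p[m]; print('tray',cv2.minAreaRect((q[:,:2]*1000).astype(np.float32)))
for n,a,b in(('can',(415,130),(470,170)),('act',(160,230),(225,290)),('bot',(165,150),(205,185))):
    m=(U>a[0])&(U<b[0])&(V>a[1])&(V<b[1])&(p[...,2]>.08); q=p[m]; print(n,np.round(q.min(0),3),np.round(q.max(0),3))
a=cv2.resize(t['im'][135:280,235:405],None,fx=3.5,fy=3.5,interpolation=2)
b=cv2.resize(sc['im'][140:335,230:400],None,fx=2.7,fy=2.7,interpolation=2)[:507]
a=a[:507]; H=max(len(a),len(b)); o=np.zeros((H,800,3),np.uint8)
o[:len(b),:0]=0
b=cv2.resize(sc['im'][145:335,230:390],(400,475),interpolation=2);a=cv2.resize(t['im'][135:280,235:405],(400,341),interpolation=2)
o=np.zeros((475,800,3),np.uint8);o[:,:400]=b;o[:341,400:]=a
cv2.imwrite('pics/crop0.png',o[:,:,::-1])
E
```

```text
rail ((592.9337768554688, -27.850433349609375), (87.16506958007812, 342.6865539550781), 11.674488067626953) 2107 0.2012338896813819
handle [ 0.62234304 -0.02165665  0.24368521] 197 ((623.3781127929688, -22.054410934448242), (53.94024658203125, 16.26593589782715), 11.225217819213867)
knob [ 0.48147774 -0.05008064  0.15761183] 48
tray ((419.78192138671875, -330.89849853515625), (221.5646514892578, 199.66368103027344), 87.51040649414062)
can [ 0.374 -0.347  0.08 ] [7.13e-01 1.00e-03 1.09e+00]
act [0.374 0.001 0.08 ] [0.499 0.347 1.09 ]
bot [0.374 0.001 0.08 ] [0.707 0.336 1.09 ]
```

View pics/crop0.png

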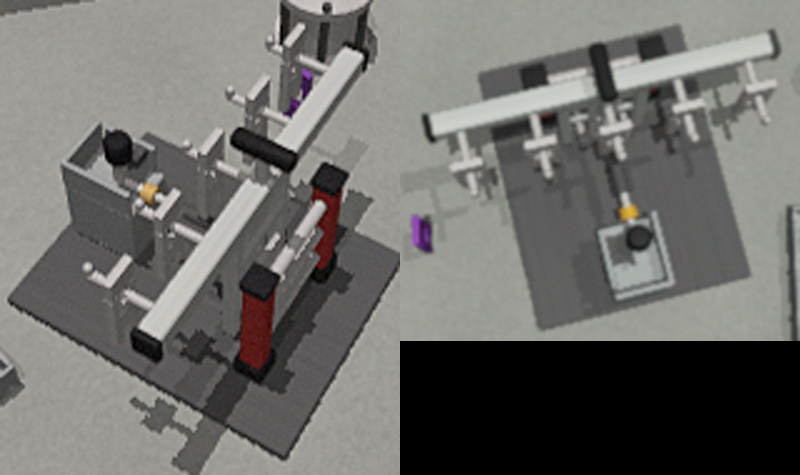

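All five hooks carry a gauge: there is a plate on each peg in both crops. The stand yaw is about 11.4° and the handle is at (0.623,-0.022). Next I'll measure where each gauge sits along its peg.

```bash
cat >> h.py <<'E'
YAW=np.deg2rad(11.4); SX=np.array([np.cos(YAW),np.sin(YAW),0]); SY=np.array([-np.sin(YAW),np.cos(YAW),0])
O=np.array([.6234,-.0221,0])+.004*SX
def W(x,y,z): return O+x*SX+y*SY+np.array([0,0,z])
def st(p): q=p-O; return np.stack([q@SX,q@SY,q[...,2]],-1)
RD=R.from_matrix(np.stack([-SX,-SY,[0,0,-1]],1)); # placeholder
RD=R.from_matrix(np.stack([SX,-SY,np.array([0,0,-1.])],1))
E
python3 - <<'E'
from h import *
for n in('top','scene'):
    q=st(np.load(n+'0.npz')['p']).reshape(-1,3)
    for y in(-.14,-.07,0,.07,.14):
        k=q[(abs(q[:,1]-y)<.025)&(q[:,0]>-.1)&(q[:,0]<-.018)&(q[:,2]>.208)&(q[:,2]<.235)]
        print(n,y,len(k),np.round(k.min(0),3),np.round(k.max(0),3),np.round(np.median(k,0),3)) if len(k) else print(n,y,0)
    k=q[(abs(q[:,0]+.004)<.03)&(abs(q[:,1])<.2)&(abs(q[:,2]-.2)<.006)]; print('rail',k.min(0),k.max(0))
print(delta(W(-.05,-.14,.30),RD.as_rotvec()))
E
```

```text
Traceback (most recent call last):
  File "h.py", line 22, in <module>
    RD=R.from_matrix(np.stack([-SX,-SY,[0,0,-1]],1)); # placeholder
  File "scipy/spatial/transform/_rotation.pyx", line 1143, in scipy.spatial.transform._rotation.Rotation.from_matrix
ValueError: Non-positive determinant (left-handed or null coordinate frame) in rotation matrix 0: [[-0.98027117  0.19765734  0.        ]
 [-0.19765734 -0.98027117  0.        ]
 [-0.         -0.         -1.        ]].
```

```bash
sed -i '/placeholder/d' h.py
python3 - <<'E'
from h import *
for n in('top','scene'):
    q=st(np.load(n+'0.npz')['p']).reshape(-1,3)
    for y in(-.14,-.07,0,.07,.14):
        k=q[(abs(q[:,1]-y)<.025)&(q[:,0]>-.1)&(q[:,0]<-.018)&(q[:,2]>.208)&(q[:,2]<.235)]
        print(n,y,len(k),np.round(k.min(0),3),np.round(k.max(0),3),np.round(np.median(k,0),3)) if len(k) else print(n,y,0)
    k=q[(abs(q[:,0]+.004)<.03)&(abs(q[:,1])<.2)&(abs(q[:,2]-.2)<.006)]; print('rail',k.min(0),k.max(0))
print(delta(W(-.05,-.14,.30),RD.as_rotvec()))
E
```

```text
top -0.14 68 [-0.05  -0.155  0.208] [-0.041 -0.124  0.221] [-0.046 -0.139  0.217]
top -0.07 60 [-0.052 -0.085  0.209] [-0.043 -0.055  0.222] [-0.049 -0.069  0.218]
top 0 62 [-0.056 -0.014  0.208] [-0.03   0.014  0.234] [-0.052 -0.     0.217]
top 0.07 61 [-0.052  0.055  0.209] [-0.044  0.084  0.222] [-0.049  0.069  0.218]
top 0.14 63 [-0.056  0.125  0.208] [-0.047  0.155  0.221] [-0.052  0.14   0.217]
rail [-0.03374111 -0.1708001   0.19401048] [0.00938446 0.17185332 0.20598305]
scene -0.14 89 [-0.048 -0.154  0.208] [-0.039 -0.124  0.219] [-0.042 -0.141  0.216]
scene -0.07 78 [-0.049 -0.084  0.208] [-0.041 -0.054  0.22 ] [-0.044 -0.07   0.216]
scene 0 77 [-0.053 -0.015  0.208] [-0.02   0.016  0.235] [-0.048 -0.002  0.216]
scene 0.07 63 [-0.051  0.055  0.208] [-0.042  0.085  0.22 ] [-0.045  0.069  0.216]
scene 0.14 57 [-0.054  0.125  0.208] [-0.045  0.158  0.218] [-0.049  0.138  0.215]
rail [-0.0318937  -0.17118827  0.19404569] [0.01142624 0.17254812 0.20597599]
[array([-0.6276, -0.6847, -0.0701]), array([-3.000e-04,  1.900e-03,  2.608e+00])]
```

Request:
{"api": "jog_arm", "payload": {"moves": [[[0,0,-0.07,0,0,0,0.05],[-0.628,-0.685,-0.07,0,0,2.608,0.05],[-0.628,-0.685,-0.07,0,0,2.608,0.05],[-0.628,-0.685,-0.07,0,0,2.608,0.05],[-0.628,-0.685,-0.07,0,0,2.608,0.05],[-0.628,-0.685,-0.07,0,0,2.608,0.05],[-0.628,-0.685,-0.07,0,0,2.608,0.05],[-0.628,-0.685,-0.07,0,0,2.608,0.05],[-0.628,-0.685,-0.07,0,0,2.608,0.05],[-0.628,-0.685,-0.07,0,0,2.608,0.05],[-0.628,-0.685,-0.07,0,0,2.608,0.05],[-0.628,-0.685,-0.07,0,0,2.608,0.05],[-0.628,-0.685,-0.07,0,0,2.608,0.05],[-0.628,-0.685,-0.07,0,0,2.608,0.05],[-0.628,-0.685,-0.07,0,0,2.608,0.05],[-0.628,-0.685,-0.07,0,0,2.608,0.05],[-0.628,-0.685,-0.07,0,0,2.608,0.05],[-0.628,-0.685,-0.07,0,0,2.608,0.05],[-0.628,-0.685,-0.07,0,0,2.608,0.05],[-0.628,-0.685,-0.07,0,0,2.608,0.05]]], "force": 30}}

```text
clock: 2.6
tool_pos: [0.6063, -0.1671, 0.2997]
tool_rot: [-3.125, -0.315, -0.0]
wrist_force: [0.3, 0.3, 1.0]
grip_width: 0.539
gripper_force: 0.0
```

```bash
python3 - <<'E'
from h import *
s=observe(); print({k:np.round(v,3) for k,v in s.items()})
print(delta(W(-.0455,-.14,.199),RD.as_rotvec()))
E
```

```text
{'clock': np.float64(2.6), 'q': array([-0.319,  0.502,  0.766,  1.783, -0.403,  1.02 , -0.769]), 'joint_velocities': array([ 0.003,  0.001,  0.003, -0.004,  0.002,  0.001,  0.001]), 'effort': array([ 2.1600e-01, -5.8010e+01,  1.1177e+01, -2.4491e+01, -4.2000e-02,
       -4.3000e-02, -4.0000e-03]), 'tool_pos': array([ 0.606, -0.167,  0.3  ]), 'tool_rot': array([-3.125, -0.315, -0.   ]), 'wrist_force': array([0.319, 0.322, 0.966]), 'ft_torque': array([-0.02 ,  0.155, -0.004]), 'gripper_force': np.float64(0.0), 'grip_width': np.float64(0.539)}
[array([0.0039, 0.0013, 0.1007]), array([-0.0006, -0.0002,  0.0018])]
```

Request:
{"api": "jog_arm", "payload": {"moves": [[[0.004,0.001,0.05,0,0,0,0.05],[0.004,0.001,0.085,0,0,0,0.05],[0.004,0.001,0.1,0,0,0,0.05],[0.004,0.001,0.1,0,0,0,0.05],[0.004,0.001,0.1,0,0,0,0.02],[0.004,0.001,0.1,0,0,0,0.02],[0.004,0.001,0.1,0,0,0,0.02],[0.004,0.001,0.1,0,0,0,0.02],[0.004,0.001,0.094,0,0,0,0.02],[0.004,0.001,0.088,0,0,0,0.02],[0.004,0.001,0.088,0,0,0,0.02],[-0.01,0.001,0.088,0,0,0,0.02],[-0.03,0.001,0.088,0,0,0,0.02],[-0.056,0.001,0.088,0,0,0,0.02],[-0.07,0.001,0.088,0,0,0,0.02],[-0.07,0.001,0.06,0,0,0,0.02],[-0.07,0.001,0.03,0,0,0,0.02],[-0.07,0.001,0.03,0,0,0,0.02]]], "force": 30}}

```text
clock: 4.85
tool_pos: [0.5386, -0.1839, 0.2713]
tool_rot: [3.125, 0.312, 0.006]
wrist_force: [-0.1, -0.3, -1.0]
grip_width: 0.316
gripper_force: 30.0
```

```bash
cat >> h.py <<'E'
def tray():
    im,d,ci=cap('top'); p=pts(d,ci); V,U=np.mgrid[:400,:640]
    m=(U>375)&(U<530)&(V>190)&(V<340)&(p[...,2]>.028)&(p[...,2]<.044)
    m=cv2.morphologyEx(m.astype(np.uint8),cv2.MORPH_OPEN,np.ones((2,2)))>0
    q=p[m]; return cv2.minAreaRect((q[:,:2]*1000).astype(np.float32)),p,im
# tool pose: tool y along -tray y dir; tilt a about tool y (foot toward robot when a>0 pulls tool z towards -x)
def place(tx,ty,z,a,c=(.420,-.331),yaw=np.deg2rad(-2.5)):
    X=np.array([np.cos(yaw),np.sin(yaw),0]);Y=np.array([-X[1],X[0],0])
    B=R.from_matrix(np.stack([X,-Y,np.array([0,0,-1.])],1))
    rot=B*R.from_rotvec([0,a,0]); pos=np.array([c[0],c[1],0])+tx*X+ty*Y+np.array([0,0,z])
    return pos,rot
E
python3 - <<'E'
from h import *
s=observe(); print({k:np.round(s[k],3) for k in('tool_pos','grip_width','gripper_force','q')})
r,p,im=tray(); print(r)
for a in(.6,-.6):
    pos,rot=place(0,-.075,.2,a); print(a,rot.as_matrix()[:,2],delta(pos,rot.as_rotvec()))
im,d,ci=cap('wrist','w0.png')
E
```

```text
{'tool_pos': array([ 0.539, -0.184,  0.271]), 'grip_width': np.float64(0.316), 'gripper_force': np.float64(30.0), 'q': array([-0.303,  0.448,  0.772,  1.949, -0.399,  0.897, -0.699])}
((419.2904968261719, -229.90731811523438), (460.3477783203125, 202.87847900390625), 88.71807098388672)
0.6 [ 0.56410506 -0.02462936 -0.82533561] [array([-0.163 ,  0.1942,  0.0698]), array([-0.0728,  0.5954,  0.2354])]
-0.6 [-0.56410506  0.02462936 -0.82533561] [array([-0.163 ,  0.1942,  0.0698]), array([ 0.0729, -0.5987,  0.2355])]
```

View pics/w0.png

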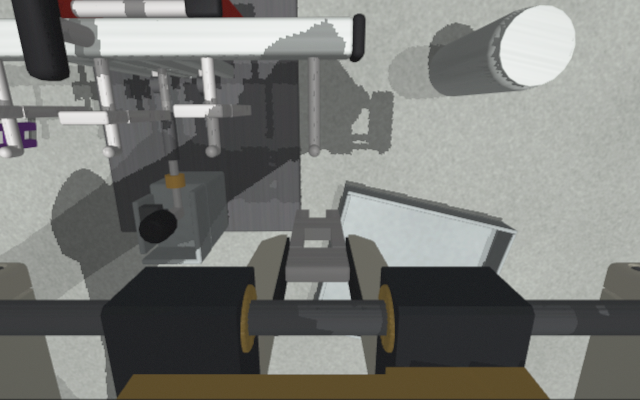

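The gauge is between the fingers at (320,240), and the peg at (315,150) is empty. Now I'll carry it over the tray and tilt it.

Request:
{"api": "jog_arm", "payload": {"moves": [[[-0.04,0.05,0.02,0,0,0,0.02],[-0.08,0.1,0.03,0.012,-0.1,0.04,0.02],[-0.12,0.15,0.05,0.024,-0.2,0.08,0.02],[-0.163,0.194,0.07,0.048,-0.4,0.157,0.02],[-0.163,0.194,0.07,0.073,-0.599,0.235,0.02],[-0.163,0.194,0.07,0.073,-0.599,0.235,0.02],[-0.163,0.194,0.07,0.073,-0.599,0.235,0.02],[-0.163,0.194,0.07,0.073,-0.599,0.235,0.02]]]}}

```text
clock: 5.95
tool_pos: [0.4158, -0.4056, 0.1994]
tool_rot: [-2.987, 0.065, 0.926]
wrist_force: [-0.1, -0.2, -1.5]
grip_width: 0.319
gripper_force: 30.0
```

```bash
cat >> h.py <<'E'
def tray():
    im,d,ci=cap('top'); p=pts(d,ci); V,U=np.mgrid[:400,:640]
    m=(U>360)&(U<560)&(V>180)&(V<360)&(p[...,2]>.028)&(p[...,2]<.044)
    n,l,s,_=cv2.connectedComponentsWithStats(m.astype(np.uint8)); i=1+np.argmax(np.minimum(s[1:,2],s[1:,3])*(s[1:,4]<5000))
    q=p[l==i]; return cv2.minAreaRect((q[:,:2]*1000).astype(np.float32)),p,im
E
python3 - <<'E'
from h import *
s=observe(); print({k:np.round(s[k],3) for k in('tool_pos','tool_rot','grip_width','gripper_force','q')})
r,p,im=tray(); print(r); cv2.imwrite('pics/t1.png',im[:,:,::-1])
pos,rot=place(-.005,-.075,.068,-.6); print(delta(pos,rot.as_rotvec()))
E
```

```text
{'tool_pos': array([ 0.416, -0.406,  0.199]), 'tool_rot': array([-2.987,  0.065,  0.926]), 'grip_width': np.float64(0.319), 'gripper_force': np.float64(30.0), 'q': array([ 0.047,  0.867,  0.879,  1.692, -0.211,  1.283, -0.645])}
((346.3467712402344, -328.19293212890625), (221.76181030273438, 53.297542572021484), 88.79254913330078)
[array([0.0711, 0.0003, 0.1111]), array([-0.0006,  0.0005, -0.0001])]
```

Request:
{"api": "jog_arm", "payload": {"moves": [[[0.024,0,0.037,0,0,0,0.02],[0.047,0,0.074,0,0,0,0.02],[0.06,0,0.094,0,0,0,0.02],[0.071,0,0.111,0,0,0,0.02],[0.071,0,0.111,0,0,0,0.02],[0.071,0,0.111,0,0,0,0.05],[0.071,0,0.111,0,0,0,0.05],[0.071,0,0.111,0,0,0,0.05],[0.06,0,0.094,0,0,0,0.05],[0.03,0,0.05,0,0,0,0.05],[0,0,0,0,0,0,0.05],[0,0,0,0,0,0,0.05]]]}}

```text
clock: 7.5
tool_pos: [0.4171, -0.4078, 0.205]
tool_rot: [-2.994, 0.068, 0.919]
wrist_force: [0.0, -0.4, -1.1]
grip_width: 0.535
gripper_force: 0.0
```

```bash
python3 - <<'E'
from h import *
im,d,ci=cap('wrist','w1.png'); 
s=observe(); print({k:np.round(s[k],3) for k in('tool_pos','tool_rot','grip_width','gripper_force','q')})
print(delta(W(-.048,-.07,.30),RD.as_rotvec()))
E
```

```text
{'tool_pos': array([ 0.417, -0.406,  0.202]), 'tool_rot': array([-2.991,  0.066,  0.922]), 'grip_width': np.float64(0.538), 'gripper_force': np.float64(0.0), 'q': array([ 0.046,  0.863,  0.882,  1.689, -0.21 ,  1.285, -0.646])}
[array([ 0.08  , -0.3143, -0.1732]), array([-0.0706,  0.595 , -0.2359])]
```

View pics/w1.png

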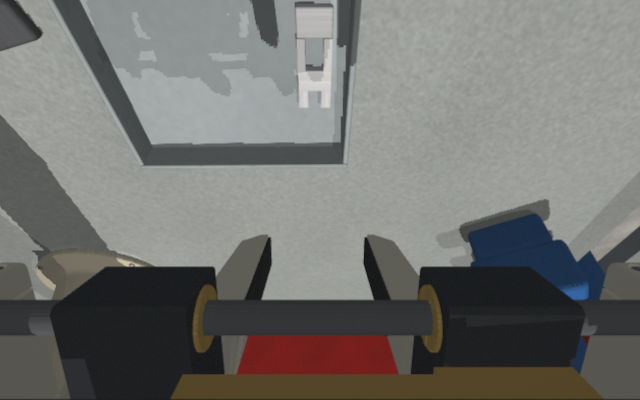

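The first gauge lies flat in the tray at (313,55). On to the one at y -0.07.

Request:
{"api": "jog_arm", "payload": {"moves": [[[0.03,-0.05,-0.05,0,0,0,0.05],[0.05,-0.12,-0.12,-0.024,0.2,-0.08,0.05],[0.08,-0.18,-0.173,-0.048,0.4,-0.16,0.05],[0.08,-0.24,-0.173,-0.07,0.595,-0.236,0.05],[0.08,-0.314,-0.173,-0.07,0.595,-0.236,0.05],[0.08,-0.314,-0.173,-0.07,0.595,-0.236,0.05],[0.08,-0.314,-0.173,-0.07,0.595,-0.236,0.05],[0.08,-0.314,-0.173,-0.07,0.595,-0.236,0.05],[0.08,-0.314,-0.173,-0.07,0.595,-0.236,0.05],[0.08,-0.314,-0.173,-0.07,0.595,-0.236,0.05],[0.08,-0.314,-0.173,-0.07,0.595,-0.236,0.05]]]}}

```text
clock: 8.93
tool_pos: [0.5936, -0.1003, 0.2969]
tool_rot: [-3.123, -0.309, 0.006]
wrist_force: [1.2, 0.1, 0.1]
grip_width: 0.537
gripper_force: 0.0
```

```bash
cat > d.py <<'E'
from h import *
import sys
s=observe(); print({k:np.round(s[k],4) for k in('clock','tool_pos','grip_width','gripper_force')})
a=[float(x) for x in sys.argv[2:]]
if sys.argv[1]=='W': print(delta(W(*a),RD.as_rotvec()))
else: pos,rot=place(*a); print(delta(pos,rot.as_rotvec()))
E
python3 d.py W -.0475 -.07 .199
```

```text
{'clock': np.float64(8.925), 'tool_pos': array([ 0.5936, -0.1003,  0.2969]), 'grip_width': np.float64(0.5373), 'gripper_force': np.float64(0.0)}
[array([ 0.0016, -0.0004,  0.0979]), array([-0.0034,  0.0038, -0.0018])]
```

Request:
{"api": "jog_arm", "payload": {"moves": [[[0.002,0,0.05,0,0,0,0.05],[0.002,0,0.085,0,0,0,0.05],[0.002,0,0.098,0,0,0,0.05],[0.002,0,0.098,0,0,0,0.05],[0.002,0,0.098,0,0,0,0.02],[0.002,0,0.098,0,0,0,0.02],[0.002,0,0.098,0,0,0,0.02],[0.002,0,0.098,0,0,0,0.02],[0.002,0,0.092,0,0,0,0.02],[0.002,0,0.086,0,0,0,0.02],[0.002,0,0.086,0,0,0,0.02],[-0.012,0,0.086,0,0,0,0.02],[-0.032,0,0.086,0,0,0,0.02],[-0.058,0,0.086,0,0,0,0.02],[-0.072,0,0.086,0,0,0,0.02],[-0.072,0,0.05,0,0,0,0.02],[-0.072,0.05,0.03,0,0,0,0.02],[-0.072,0.05,0.03,0,0,0,0.02]]]}}

```text
clock: 11.18
tool_pos: [0.5337, -0.166, 0.2689]
tool_rot: [-3.126, -0.306, 0.0]
wrist_force: [0.2, 1.2, -2.1]
grip_width: 0.323
gripper_force: 30.0
```

```bash
python3 d.py P -.005 -.035 .2 -.6; python3 -c "
from h import *
print(tray()[0])"
```

```text
{'clock': np.float64(11.175), 'tool_pos': array([ 0.5337, -0.166 ,  0.2689]), 'grip_width': np.float64(0.3233), 'gripper_force': np.float64(29.9988)}
[array([-0.1566,  0.1726,  0.0689]), array([ 0.0713, -0.597 ,  0.2316])]
((418.1690979003906, -356.8203125), (168.92608642578125, 198.51449584960938), 87.93470001220703)
```

Request:
{"api": "jog_arm", "payload": {"moves": [[[-0.04,0.05,0.02,0,0,0,0.02],[-0.08,0.1,0.03,0.012,-0.1,0.04,0.02],[-0.12,0.15,0.05,0.024,-0.2,0.08,0.02],[-0.157,0.173,0.069,0.048,-0.4,0.155,0.02],[-0.157,0.173,0.069,0.071,-0.597,0.232,0.02],[-0.157,0.173,0.069,0.071,-0.597,0.232,0.02],[-0.157,0.173,0.069,0.071,-0.597,0.232,0.02],[-0.157,0.173,0.069,0.071,-0.597,0.232,0.02]]]}}

```text
clock: 12.22
tool_pos: [0.4126, -0.3623, 0.1979]
tool_rot: [-2.986, 0.059, 0.929]
wrist_force: [-0.3, -0.1, -1.6]
grip_width: 0.32
gripper_force: 30.0
```

```bash
python3 d.py P -.005 -.035 .067 -.6
```

```text
{'clock': np.float64(12.225), 'tool_pos': array([ 0.4126, -0.3623,  0.1979]), 'grip_width': np.float64(0.3198), 'gripper_force': np.float64(29.9991)}
[array([0.0751, 0.0037, 0.1072]), array([0.0001, 0.0031, 0.0043])]
```

Request:
{"api": "jog_arm", "payload": {"moves": [[[0.024,0.004,0.037,0,0,0,0.02],[0.049,0.004,0.072,0,0,0,0.02],[0.064,0.004,0.09,0,0,0,0.02],[0.075,0.004,0.107,0,0,0,0.02],[0.075,0.004,0.107,0,0,0,0.02],[0.075,0.004,0.107,0,0,0,0.05],[0.075,0.004,0.107,0,0,0,0.05],[0.075,0.004,0.107,0,0,0,0.05],[0.06,0,0.094,0,0,0,0.05],[0.03,0,0.05,0,0,0,0.05],[0,0,0,0,0,0,0.05],[0,0,0,0,0,0,0.05],[0,0,0,0,0,0,0.05]]]}}

```text
clock: 13.85
tool_pos: [0.4128, -0.3622, 0.1984]
tool_rot: [-2.986, 0.059, 0.929]
wrist_force: [0.4, 0.1, -1.1]
grip_width: 0.54
gripper_force: 0.0
```

```bash
python3 d.py W -.0505 0 .30; python3 -c "
from h import *
cap('wrist','w2.png')"
```

```text
{'clock': np.float64(13.85), 'tool_pos': array([ 0.4128, -0.3622,  0.1984]), 'grip_width': np.float64(0.5402), 'gripper_force': np.float64(0.0)}
[array([ 0.0677, -0.3375, -0.169 ]), array([-0.0745,  0.5999, -0.231 ])]
```

View pics/w2.png

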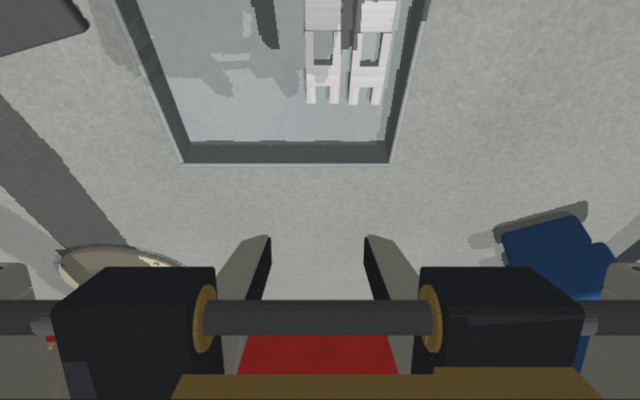

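Two gauges now lie flat in the tray at (323,50) and (370,50). Next is the centre one.

Request:
{"api": "jog_arm", "payload": {"moves": [[[0.03,-0.05,-0.05,0,0,0,0.05],[0.05,-0.12,-0.12,-0.024,0.2,-0.08,0.05],[0.068,-0.18,-0.169,-0.048,0.4,-0.16,0.05],[0.068,-0.24,-0.169,-0.074,0.6,-0.231,0.05],[0.068,-0.3,-0.169,-0.074,0.6,-0.231,0.05],[0.068,-0.337,-0.169,-0.074,0.6,-0.231,0.05],[0.068,-0.337,-0.169,-0.074,0.6,-0.231,0.05],[0.068,-0.337,-0.169,-0.074,0.6,-0.231,0.05],[0.068,-0.337,-0.169,-0.074,0.6,-0.231,0.05],[0.068,-0.337,-0.169,-0.074,0.6,-0.231,0.05],[0.068,-0.337,-0.169,-0.074,0.6,-0.231,0.05]]]}}

```text
clock: 15.28
tool_pos: [0.5781, -0.0336, 0.299]
tool_rot: [3.126, 0.309, -0.002]
wrist_force: [-0.4, -0.1, -1.0]
grip_width: 0.532
gripper_force: 0.0
```

```bash
python3 d.py W -.0505 0 .199
```

```text
{'clock': np.float64(15.275), 'tool_pos': array([ 0.5781, -0.0336,  0.299 ]), 'grip_width': np.float64(0.5316), 'gripper_force': np.float64(0.0)}
[array([ 0.0003, -0.0023,  0.1   ]), array([ 0.0001,  0.0012, -0.0021])]
```

Request:
{"api": "jog_arm", "payload": {"moves": [[[0,-0.002,0.05,0,0,0,0.05],[0,-0.002,0.085,0,0,0,0.05],[0,-0.002,0.1,0,0,0,0.05],[0,-0.002,0.1,0,0,0,0.05],[0,-0.002,0.1,0,0,0,0.02],[0,-0.002,0.1,0,0,0,0.02],[0,-0.002,0.1,0,0,0,0.02],[0,-0.002,0.1,0,0,0,0.02],[0,-0.002,0.094,0,0,0,0.02],[0,-0.002,0.088,0,0,0,0.02],[0,-0.002,0.088,0,0,0,0.02],[-0.015,-0.002,0.088,0,0,0,0.02],[-0.033,-0.002,0.088,0,0,0,0.02],[-0.05,-0.002,0.088,0,0,0,0.02],[-0.05,-0.002,0.088,0,0,0,0.02],[-0.05,-0.002,0.04,0,0,0,0.02],[-0.06,-0.002,0.01,0,0,0,0.02],[-0.07,0.05,0.01,0,0,0,0.02],[-0.07,0.1,0.02,0,0,0,0.02],[-0.07,0.1,0.02,0,0,0,0.02]]]}}

```text
clock: 17.77
tool_pos: [0.5294, -0.1483, 0.2794]
tool_rot: [3.125, 0.303, -0.0]
wrist_force: [0.7, -0.5, -0.5]
grip_width: 0.321
gripper_force: 30.0
```

```bash
python3 d.py P -.005 .005 .2 -.6; python3 -c "
from h import *
print(tray()[0])"
```

```text
{'clock': np.float64(17.775), 'tool_pos': array([ 0.5294, -0.1483,  0.2794]), 'grip_width': np.float64(0.3213), 'gripper_force': np.float64(29.9979)}
[array([-0.1461,  0.1521,  0.0797]), array([ 0.0731, -0.5971,  0.2289])]
((419.45953369140625, -333.1094665527344), (218.90347290039062, 199.42726135253906), 87.55319213867188)
```

Request:
{"api": "jog_arm", "payload": {"moves": [[[-0.04,0.04,0.02,0,0,0,0.02],[-0.08,0.09,0.03,0.012,-0.1,0.04,0.02],[-0.12,0.13,0.05,0.024,-0.2,0.08,0.02],[-0.146,0.152,0.079,0.048,-0.4,0.155,0.02],[-0.146,0.152,0.079,0.073,-0.597,0.229,0.02],[-0.146,0.152,0.079,0.073,-0.597,0.229,0.02],[-0.146,0.152,0.079,0.073,-0.597,0.229,0.02],[-0.146,0.152,0.079,0.073,-0.597,0.229,0.02],[-0.146,0.152,0.079,0.073,-0.597,0.229,0.02]]]}}

```text
clock: 18.95
tool_pos: [0.4161, -0.3218, 0.201]
tool_rot: [-2.989, 0.056, 0.922]
wrist_force: [-0.1, 1.2, -1.6]
grip_width: 0.32
gripper_force: 30.0
```

```bash
python3 d.py P -.005 .005 .067 -.6
```

```text
{'clock': np.float64(18.95), 'tool_pos': array([ 0.4161, -0.3218,  0.201 ]), 'grip_width': np.float64(0.3199), 'gripper_force': np.float64(29.9983)}
[array([0.0749, 0.0043, 0.1111]), array([ 0.0013, -0.0012,  0.0058])]
```

Request:
{"api": "jog_arm", "payload": {"moves": [[[0.024,0.004,0.037,0,0,0,0.02],[0.049,0.004,0.074,0,0,0,0.02],[0.064,0.004,0.094,0,0,0,0.02],[0.075,0.004,0.11,0,0,0,0.02],[0.075,0.004,0.11,0,0,0,0.02],[0.075,0.004,0.11,0,0,0,0.05],[0.075,0.004,0.11,0,0,0,0.05],[0.075,0.004,0.11,0,0,0,0.05],[0.06,0,0.094,0,0,0,0.05],[0.03,0,0.05,0,0,0,0.05],[0,0,0,0,0,0,0.05],[0,0,0,0,0,0,0.05],[0,0,0,0,0,0,0.05]]]}}

```text
clock: 20.58
tool_pos: [0.4161, -0.3215, 0.2009]
tool_rot: [-2.988, 0.055, 0.924]
wrist_force: [0.1, -0.3, -0.7]
grip_width: 0.539
gripper_force: 0.0
```

```bash
python3 d.py W -.0475 .07 .30
```

```text
{'clock': np.float64(20.575), 'tool_pos': array([ 0.4161, -0.3215,  0.2009]), 'grip_width': np.float64(0.5391), 'gripper_force': np.float64(0.0)}
[array([ 0.0577, -0.3651, -0.1584]), array([-0.0734,  0.5967, -0.229 ])]
```

Request:
{"api": "jog_arm", "payload": {"moves": [[[0.03,-0.05,-0.05,0,0,0,0.05],[0.05,-0.12,-0.12,-0.024,0.2,-0.08,0.05],[0.058,-0.18,-0.158,-0.048,0.4,-0.16,0.05],[0.058,-0.24,-0.158,-0.073,0.597,-0.229,0.05],[0.058,-0.3,-0.158,-0.073,0.597,-0.229,0.05],[0.058,-0.365,-0.158,-0.073,0.597,-0.229,0.05],[0.058,-0.365,-0.158,-0.073,0.597,-0.229,0.05],[0.058,-0.365,-0.158,-0.073,0.597,-0.229,0.05],[0.058,-0.365,-0.158,-0.073,0.597,-0.229,0.05],[0.058,-0.365,-0.158,-0.073,0.597,-0.229,0.05],[0.058,-0.365,-0.158,-0.073,0.597,-0.229,0.05],[0.058,-0.365,-0.158,-0.073,0.597,-0.229,0.05]]]}}

```text
clock: 22.08
tool_pos: [0.5672, 0.0365, 0.2985]
tool_rot: [-3.126, -0.31, 0.001]
wrist_force: [-0.7, -0.3, -0.9]
grip_width: 0.539
gripper_force: 0.0
```

```bash
python3 d.py W -.0475 .07 .199
```

```text
{'clock': np.float64(22.075), 'tool_pos': array([0.5672, 0.0365, 0.2985]), 'grip_width': np.float64(0.5388), 'gripper_force': np.float64(0.0)}
[array([ 0.0001, -0.0014,  0.0995]), array([-0.0001,  0.0009, -0.0015])]
```

Request:
{"api": "jog_arm", "payload": {"moves": [[[0,-0.001,0.05,0,0,0,0.05],[0,-0.001,0.085,0,0,0,0.05],[0,-0.001,0.1,0,0,0,0.05],[0,-0.001,0.1,0,0,0,0.05],[0,-0.001,0.1,0,0,0,0.02],[0,-0.001,0.1,0,0,0,0.02],[0,-0.001,0.1,0,0,0,0.02],[0,-0.001,0.1,0,0,0,0.02],[0,-0.001,0.094,0,0,0,0.02],[0,-0.001,0.088,0,0,0,0.02],[0,-0.001,0.088,0,0,0,0.02],[-0.015,-0.001,0.088,0,0,0,0.02],[-0.033,-0.001,0.088,0,0,0,0.02],[-0.05,-0.001,0.088,0,0,0,0.02],[-0.055,-0.001,0.088,0,0,0,0.02],[-0.06,-0.001,0.04,0,0,0,0.02],[-0.07,-0.001,0.0,0,0,0,0.02],[-0.07,0.05,0.0,0,0,0,0.02],[-0.07,0.1,0.0,0,0,0,0.02],[-0.07,0.16,0.0,0,0,0,0.02]]]}}

```text
clock: 24.58
tool_pos: [0.5309, -0.1335, 0.2986]
tool_rot: [-3.125, -0.317, 0.0]
wrist_force: [0.9, -0.4, -0.9]
grip_width: 0.318
gripper_force: 30.0
```

```bash
python3 d.py P -.005 .042 .2 -.6; python3 -c "
from h import *
print(tray()[0])"
```

```text
{'clock': np.float64(24.575), 'tool_pos': array([ 0.5309, -0.1335,  0.2986]), 'grip_width': np.float64(0.3181), 'gripper_force': np.float64(30.0006)}
[array([-0.1429,  0.1293,  0.0986]), array([ 0.0732, -0.5967,  0.2383])]
((419.76727294921875, -331.0289306640625), (220.347900390625, 199.74935913085938), 87.5069808959961)
```

Request:
{"api": "jog_arm", "payload": {"moves": [[[-0.05,0.04,0.02,0,0,0,0.02],[-0.09,0.08,0.03,0.012,-0.1,0.04,0.02],[-0.125,0.12,0.06,0.024,-0.2,0.08,0.02],[-0.143,0.129,0.098,0.048,-0.4,0.16,0.02],[-0.143,0.129,0.098,0.073,-0.597,0.238,0.02],[-0.143,0.129,0.098,0.073,-0.597,0.238,0.02],[-0.143,0.129,0.098,0.073,-0.597,0.238,0.02],[-0.143,0.129,0.098,0.073,-0.597,0.238,0.02],[-0.143,0.129,0.098,0.073,-0.597,0.238,0.02]]]}}

```text
clock: 25.75
tool_pos: [0.4151, -0.288, 0.2014]
tool_rot: [-2.988, 0.07, 0.922]
wrist_force: [0.6, -0.1, -0.3]
grip_width: 0.319
gripper_force: 30.0
```

```bash
python3 d.py P -.005 .042 .067 -.6
```

```text
{'clock': np.float64(25.75), 'tool_pos': array([ 0.4151, -0.288 ,  0.2014]), 'grip_width': np.float64(0.3186), 'gripper_force': np.float64(29.9996)}
[array([0.0772, 0.0006, 0.11  ]), array([-0.0015, -0.0014, -0.0029])]
```

Request:
{"api": "jog_arm", "payload": {"moves": [[[0.024,0,0.037,0,0,0,0.02],[0.049,0,0.074,0,0,0,0.02],[0.064,0,0.094,0,0,0,0.02],[0.076,0,0.11,0,0,0,0.02],[0.076,0,0.11,0,0,0,0.02],[0.076,0,0.11,0,0,0,0.05],[0.076,0,0.11,0,0,0,0.05],[0.076,0,0.11,0,0,0,0.05],[0.06,0,0.094,0,0,0,0.05],[0.03,0,0.05,0,0,0,0.05],[0,0,0,0,0,0,0.05],[0,0,0,0,0,0,0.05],[0,0,0,0,0,0,0.05]]]}}

```text
clock: 27.38
tool_pos: [0.4152, -0.2878, 0.2013]
tool_rot: [-2.988, 0.07, 0.924]
wrist_force: [-0.0, 1.3, 0.1]
grip_width: 0.538
gripper_force: 0.0
```

```bash
python3 d.py W -.0515 .14 .30
```

```text
{'clock': np.float64(27.375), 'tool_pos': array([ 0.4152, -0.2878,  0.2013]), 'grip_width': np.float64(0.5378), 'gripper_force': np.float64(0.0)}
[array([ 0.0396, -0.3993, -0.1467]), array([-0.0734,  0.5967, -0.2382])]
```

Request:
{"api": "jog_arm", "payload": {"moves": [[[0.03,-0.05,-0.05,0,0,0,0.05],[0.04,-0.11,-0.11,-0.024,0.2,-0.08,0.05],[0.04,-0.17,-0.147,-0.048,0.4,-0.16,0.05],[0.04,-0.23,-0.147,-0.073,0.597,-0.238,0.05],[0.04,-0.29,-0.147,-0.073,0.597,-0.238,0.05],[0.04,-0.35,-0.147,-0.073,0.597,-0.238,0.05],[0.04,-0.399,-0.147,-0.073,0.597,-0.238,0.05],[0.04,-0.399,-0.147,-0.073,0.597,-0.238,0.05],[0.04,-0.399,-0.147,-0.073,0.597,-0.238,0.05],[0.04,-0.399,-0.147,-0.073,0.597,-0.238,0.05],[0.04,-0.399,-0.147,-0.073,0.597,-0.238,0.05],[0.04,-0.399,-0.147,-0.073,0.597,-0.238,0.05]]]}}

```text
clock: 28.88
tool_pos: [0.5499, 0.1039, 0.2991]
tool_rot: [-3.126, -0.308, 0.001]
wrist_force: [0.2, 0.0, 0.1]
grip_width: 0.541
gripper_force: 0.0
```

```bash
python3 d.py W -.0515 .14 .199
```

```text
{'clock': np.float64(28.875), 'tool_pos': array([0.5499, 0.1039, 0.2991]), 'grip_width': np.float64(0.5405), 'gripper_force': np.float64(0.0)}
[array([-0.0003, -0.002 ,  0.1001]), array([-0.0002,  0.0008, -0.0023])]
```

Request:
{"api": "jog_arm", "payload": {"moves": [[[0,-0.002,0.05,0,0,0,0.05],[0,-0.002,0.085,0,0,0,0.05],[0,-0.002,0.1,0,0,0,0.05],[0,-0.002,0.1,0,0,0,0.05],[0,-0.002,0.1,0,0,0,0.02],[0,-0.002,0.1,0,0,0,0.02],[0,-0.002,0.1,0,0,0,0.02],[0,-0.002,0.1,0,0,0,0.02],[0,-0.002,0.094,0,0,0,0.02],[0,-0.002,0.088,0,0,0,0.02],[0,-0.002,0.088,0,0,0,0.02],[-0.015,-0.002,0.088,0,0,0,0.02],[-0.033,-0.002,0.088,0,0,0,0.02],[-0.05,-0.002,0.088,0,0,0,0.02],[-0.055,-0.002,0.088,0,0,0,0.02],[-0.06,-0.002,0.04,0,0,0,0.02],[-0.07,-0.002,0.0,0,0,0,0.02],[-0.07,0.06,0.0,0,0,0,0.02],[-0.07,0.12,0.0,0,0,0,0.02],[-0.07,0.18,0.0,0,0,0,0.02]]]}}

```text
clock: 31.38
tool_pos: [0.5174, -0.0859, 0.2993]
tool_rot: [-3.126, -0.316, -0.0]
wrist_force: [0.7, 0.8, -1.5]
grip_width: 0.321
gripper_force: 30.0
```

```bash
python3 d.py P -.005 .078 .2 -.6; python3 -c "
from h import *
print(tray()[0])"
```

```text
{'clock': np.float64(31.375), 'tool_pos': array([ 0.5174, -0.0859,  0.2993]), 'grip_width': np.float64(0.3206), 'gripper_force': np.float64(29.9982)}
[array([-0.1304,  0.1438,  0.0993]), array([ 0.0733, -0.597 ,  0.2375])]
((419.9128723144531, -330.9466552734375), (221.08880615234375, 199.9877471923828), 87.7188720703125)
```

Request:
{"api": "jog_arm", "payload": {"moves": [[[-0.03,0.05,0.0,0,0,0,0.02],[-0.06,0.1,0.01,0.012,-0.1,0.04,0.02],[-0.1,0.144,0.05,0.024,-0.2,0.08,0.02],[-0.13,0.144,0.098,0.048,-0.4,0.16,0.02],[-0.13,0.144,0.098,0.073,-0.597,0.238,0.02],[-0.13,0.144,0.098,0.073,-0.597,0.238,0.02],[-0.13,0.144,0.098,0.073,-0.597,0.238,0.02],[-0.13,0.144,0.098,0.073,-0.597,0.238,0.02],[-0.13,0.144,0.098,0.073,-0.597,0.238,0.02]]]}}

```text
clock: 32.55
tool_pos: [0.4175, -0.2518, 0.2019]
tool_rot: [-2.988, 0.07, 0.922]
wrist_force: [-0.1, 0.6, -0.7]
grip_width: 0.319
gripper_force: 30.0
```

```bash
python3 d.py P -.005 .077 .067 -.6
```

```text
{'clock': np.float64(32.55), 'tool_pos': array([ 0.4175, -0.2518,  0.2019]), 'grip_width': np.float64(0.3193), 'gripper_force': np.float64(29.997)}
[array([0.0767, 0.0019, 0.1109]), array([-0.0014, -0.0014, -0.0027])]
```

Request:
{"api": "jog_arm", "payload": {"moves": [[[0.024,0.002,0.037,0,0,0,0.02],[0.049,0.002,0.074,0,0,0,0.02],[0.064,0.002,0.094,0,0,0,0.02],[0.076,0.002,0.11,0,0,0,0.02],[0.076,0.002,0.11,0,0,0,0.02],[0.076,0.002,0.11,0,0,0,0.05],[0.076,0.002,0.11,0,0,0,0.05],[0.076,0.002,0.11,0,0,0,0.05],[0.06,0,0.094,0,0,0,0.05],[0.03,0,0.05,0,0,0,0.05],[0,0,0,0,0,0,0.05],[0,0,0,0,0,0,0.05],[0,0,0,0,0,0,0.05]]]}}

```text
clock: 34.17
tool_pos: [0.4175, -0.2515, 0.2018]
tool_rot: [-2.988, 0.069, 0.924]
wrist_force: [0.6, 0.1, -0.8]
grip_width: 0.537
gripper_force: 0.0
```

```bash
python3 d.py W -.148 0 .25; python3 -c "
from h import *
a=cap('wrist')[0];b=cap('scene')[0]
cv2.imwrite('pics/c5.png',np.hstack([cv2.resize(a[:240],(440,165)) , cv2.resize(b[180:345,60:420],(360,165))])[:,:,::-1])"
```

```text
{'clock': np.float64(34.175), 'tool_pos': array([ 0.4175, -0.2515,  0.2018]), 'grip_width': np.float64(0.5373), 'gripper_force': np.float64(0.0)}
[array([ 0.0184, -0.2037, -0.071 ]), array([-0.0735,  0.5967, -0.238 ])]
```

View pics/c5.png

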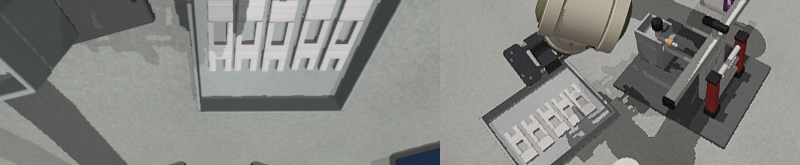

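All five gauges lie flat side by side in the tray. Now the bolt knob.

Request:
{"api": "jog_arm", "payload": {"moves": [[[0.03,-0.03,-0.05,0,0,0,0.05],[0.018,-0.08,-0.071,-0.024,0.2,-0.08,0.05],[0.018,-0.14,-0.071,-0.048,0.4,-0.16,0.05],[0.018,-0.204,-0.071,-0.073,0.597,-0.238,0.05],[0.018,-0.204,-0.071,-0.073,0.597,-0.238,0.05],[0.018,-0.204,-0.071,-0.073,0.597,-0.238,0.05],[0.018,-0.204,-0.071,-0.073,0.597,-0.238,0.05],[0.018,-0.204,-0.071,-0.073,0.597,-0.238,0.05],[0.018,-0.204,-0.071,-0.073,0.597,-0.238,0.05],[0.018,-0.204,-0.071,-0.073,0.597,-0.238,0.05]]]}}

```text
clock: 35.52
tool_pos: [0.4822, -0.0512, 0.2492]
tool_rot: [3.126, 0.31, -0.003]
wrist_force: [-0.7, 0.1, 0.1]
grip_width: 0.536
gripper_force: 0.0
```

```bash
python3 d.py W -.148 0 .140
```

```text
{'clock': np.float64(35.525), 'tool_pos': array([ 0.4822, -0.0512,  0.2492]), 'grip_width': np.float64(0.5357), 'gripper_force': np.float64(0.0)}
[array([ 0.0003, -0.0007,  0.1092]), array([ 0.0004,  0.0017, -0.0011])]
```

Request:
{"api": "jog_arm", "payload": {"moves": [[[0,-0.001,0.04,0,0,0,0.05],[0,-0.001,0.08,0,0,0,0.05],[0,-0.001,0.1,0,0,0,0.05],[0,-0.001,0.109,0,0,0,0.05],[0,-0.001,0.109,0,0,0,0.05],[0,-0.001,0.109,0,0,0,0.015],[0,-0.001,0.109,0,0,0,0.015],[0,-0.001,0.109,0,0,0,0.015],[0,-0.001,0.109,0,0,0,0.015],[0,-0.001,0.109,0,0,0,0.015]]], "force": 40}}

```text
clock: 36.78
tool_pos: [0.4821, -0.0497, 0.1407]
tool_rot: [-3.126, -0.312, 0.0]
wrist_force: [-0.6, 0.3, 5.8]
grip_width: 0.273
gripper_force: 40.0
```

```bash
cat > s.py <<'E'
from h import *
s=observe(); print({k:np.round(s[k],4) for k in('clock','grip_width','gripper_force','wrist_force')},'stand',np.round(st(np.array(s['tool_pos'])),4))
E
python3 s.py
```

```text
{'clock': np.float64(36.775), 'grip_width': np.float64(0.2727), 'gripper_force': np.float64(40.0013), 'wrist_force': array([-0.5862,  0.3232,  5.7738])} stand [-0.148   0.0009  0.1407]
```

Request:
{"api": "jog_arm", "payload": {"moves": [[[-0.008,0,0,0,0,0,0.015],[-0.016,0,0,0,0,0,0.015],[-0.024,0,0,0,0,0,0.015],[-0.03,0,0,0,0,0,0.015],[-0.03,0,0,0,0,0,0.015],[-0.03,0,0,0,0,0,0.015],[-0.03,-0.006,0,0,0,0,0.015],[-0.03,-0.013,0,0,0,0,0.015],[-0.03,-0.02,0,0,0,0,0.015],[-0.03,-0.02,0,0,0,0,0.015],[-0.03,-0.02,0,0,0,0,0.015]]]}}

```text
clock: 38.15
tool_pos: [0.4501, -0.0361, 0.1407]
tool_rot: [3.125, 0.312, 0.003]
wrist_force: [7.8, 1.3, -1.6]
grip_width: 0.271
gripper_force: 40.0
```

```bash
python3 s.py
```

```text
{'clock': np.float64(38.15), 'grip_width': np.float64(0.271), 'gripper_force': np.float64(39.9996), 'wrist_force': array([ 7.7775,  1.2992, -1.5988])} stand [-0.1766  0.0206  0.1407]
```

Request:
{"api": "jog_arm", "payload": {"moves": [[[0.004,0,0,0,0,0,0.015],[0.009,0,0,0,0,0,0.015],[0.009,0,0,0,0,0,0.015],[0.009,0,0,0,0,0,0.05],[0.009,0,0,0,0,0,0.05],[0.009,0,0,0,0,0,0.05],[0.009,0,-0.03,0,0,0,0.05],[0.009,0,-0.08,0,0,0,0.05],[0.009,0,-0.12,0,0,0,0.05],[0.009,0,-0.15,0,0,0,0.05],[0.009,0,-0.15,0,0,0,0.05]]]}}

```text
clock: 39.52
tool_pos: [0.4581, -0.0342, 0.2917]
tool_rot: [-3.125, -0.313, -0.003]
wrist_force: [-0.2, -0.5, 0.4]
grip_width: 0.535
gripper_force: 0.0
```

```bash
python3 d.py W -.004 0 .32; python3 -c "
from h import *
im,d,ci=cap('scene');q=st(pts(d,ci)); V,U=np.mgrid[:400,:640]
m=(q[...,0]>-.22)&(q[...,0]<-.12)&(abs(q[...,1]-.01)<.06)&(q[...,2]>.14)&(q[...,2]<.17)&(im.sum(-1)<150)
k=q[m];print(len(k),k.min(0),k.max(0),np.median(k,0)); t=tray();print(t[0])
cv2.imwrite('pics/c6.png',cv2.resize(im[140:340,220:400],(540,600))[:,:,::-1])"
```

```text
{'clock': np.float64(39.525), 'tool_pos': array([ 0.4581, -0.0342,  0.2917]), 'grip_width': np.float64(0.5346), 'gripper_force': np.float64(0.0)}
[array([ 0.1645,  0.0209, -0.028 ]), array([-0.0006, -0.002 ,  0.0006])]
118 [-0.17542224  0.00631096  0.14079521] [-0.15340535  0.02949867  0.16120433] [-0.16280546  0.01512897  0.15635847]
((419.72686767578125, -331.2139892578125), (221.94778442382812, 199.71051025390625), 87.53205871582031)
```

View pics/c6.png

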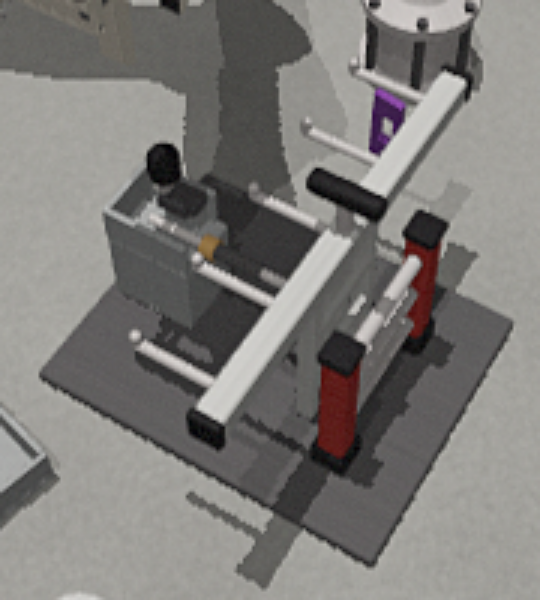

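The knob is parked at about stand (-0.169, +0.018), and all the hooks are empty. Now the T handle.

Request:
{"api": "jog_arm", "payload": {"moves": [[[0.06,0.01,-0.02,0,0,0,0.045],[0.12,0.021,-0.028,0,0,0,0.045],[0.164,0.021,-0.028,0,0,0,0.045],[0.164,0.021,-0.028,0,0,0,0.045],[0.164,0.021,-0.028,0,0,0,0.045],[0.164,0.021,-0.028,0,0,0,0.045],[0.164,0.021,-0.028,0,0,0,0.045]]]}}

```text
clock: 40.5
tool_pos: [0.6217, -0.0225, 0.3184]
tool_rot: [-3.125, -0.311, 0.001]
wrist_force: [-0.4, -0.2, 0.7]
grip_width: 0.484
gripper_force: 0.0
```

```bash
python3 d.py W -.004 0 .227
```

```text
{'clock': np.float64(40.5), 'tool_pos': array([ 0.6217, -0.0225,  0.3184]), 'grip_width': np.float64(0.4841), 'gripper_force': np.float64(0.0)}
[array([0.0018, 0.0001, 0.0914]), array([-0.0009,  0.0008, -0.0006])]
```

Request:
{"api": "jog_arm", "payload": {"moves": [[[0.002,0,0.04,0,0,0,0.045],[0.002,0,0.075,0,0,0,0.045],[0.002,0,0.091,0,0,0,0.045],[0.002,0,0.091,0,0,0,0.045],[0.002,0,0.091,0,0,0,0.005],[0.002,0,0.091,0,0,0,0.005],[0.002,0,0.091,0,0,0,0.005],[0.002,0,0.091,0,0,0,0.005],[0.002,0,0.091,0,0,0,0.005],[0.002,0,0.091,0,0,0,0.005]]], "force": 50}}

```text
clock: 41.75
tool_pos: [0.6243, -0.0206, 0.2278]
tool_rot: [-3.123, -0.313, 0.001]
wrist_force: [-2.6, 4.7, 6.0]
grip_width: 0.164
gripper_force: 50.0
```

```bash
python3 s.py
```

```text
{'clock': np.float64(41.75), 'grip_width': np.float64(0.1642), 'gripper_force': np.float64(50.0021), 'wrist_force': array([-2.6085,  4.7367,  5.9677])} stand [-0.0029  0.0013  0.2278]
```

Request:
{"api": "jog_arm", "payload": {"moves": [[[0,0,-0.01,0,0,0,0.005],[0,0,-0.02,0,0,0,0.005],[0,0,-0.03,0,0,0,0.005],[0,0,-0.04,0,0,0,0.005],[0,0,-0.05,0,0,0,0.005],[0,0,-0.06,0,0,0,0.005],[0,0,-0.07,0,0,0,0.005],[0,0,-0.08,0,0,0,0.005],[0,0,-0.09,0,0,0,0.005],[0,0,-0.1,0,0,0,0.005],[0,0,-0.1,0,0,0,0.005],[0,0,-0.1,0,0,0,0.005],[0,0,-0.1,0,0,0,0.005]]]}}

```text
clock: 43.38
tool_pos: [0.6242, -0.0206, 0.3272]
tool_rot: [-3.124, -0.313, 0.002]
wrist_force: [2.0, 4.9, -6.4]
grip_width: 0.166
gripper_force: 50.0
```

```bash
python3 s.py; python3 -c "
from h import *
im,d,ci=cap('scene');q=st(pts(d,ci)).reshape(-1,3)
k=q[(abs(q[:,0]+.004)<.012)&(abs(abs(q[:,1])-.14)<.03)&(q[:,2]>.12)&(q[:,2]<.33)];print(len(k),np.percentile(k[:,2],[50,80,95]))"
```

```text
{'clock': np.float64(43.375), 'grip_width': np.float64(0.1663), 'gripper_force': np.float64(49.9988), 'wrist_force': array([ 1.9899,  4.8712, -6.3714])} stand [-0.0029  0.0013  0.3272]
609 [0.30026758 0.30128653 0.30210046]
```

Request:
{"api": "jog_arm", "payload": {"moves": [[[0,0,0.004,0,0,0,0.005],[0,0,0.008,0,0,0,0.005],[0,0,0.012,0,0,0,0.005],[0,0,0.015,0,0,0,0.005],[0,0,0.018,0,0,0,0.005],[0,0,0.02,0,0,0,0.005],[0,0,0.02,0,0,0,0.005],[0,0,0.02,0,0,0,0.005]]]}}

```text
clock: 44.42
tool_pos: [0.6242, -0.0206, 0.3076]
tool_rot: [-3.124, -0.313, 0.002]
wrist_force: [1.0, 6.4, -2.8]
grip_width: 0.167
gripper_force: 50.0
```

```bash
python3 s.py
```

```text
{'clock': np.float64(44.425), 'grip_width': np.float64(0.1666), 'gripper_force': np.float64(50.0), 'wrist_force': array([ 0.9833,  6.3885, -2.7898])} stand [-0.0029  0.0013  0.3076]
```

Request:
{"api": "jog_arm", "payload": {"moves": [[[0,0,0.001,0,0,0,0.005],[0,0,0.001,0,0,0,0.045],[0,0,0.001,0,0,0,0.045],[0,0,0.001,0,0,0,0.045],[0,0,-0.03,0,0,0,0.045],[0,0,-0.05,0,0,0,0.045],[-0.06,-0.01,-0.05,0,0,0,0.05],[-0.12,-0.018,-0.05,0,0,0,0.05],[-0.166,-0.018,-0.05,0,0,0,0.05],[-0.166,-0.018,0,0,0,0,0.05],[-0.166,-0.018,0.05,0,0,0,0.05],[-0.166,-0.018,0.05,0,0,0,0.05],[-0.166,-0.018,0.05,0,0,0,0.05]]]}}

```text
clock: 46.05
tool_pos: [0.4588, -0.0381, 0.2588]
tool_rot: [3.126, 0.309, 0.0]
wrist_force: [0.1, -0.2, 0.3]
grip_width: 0.536
gripper_force: 0.0
```

```bash
python3 d.py W -.168 .0195 .140; python3 -c "
from h import *
im,d,ci=cap('scene');q=st(pts(d,ci)).reshape(-1,3)
k=q[(abs(q[:,0]+.004)<.012)&(abs(abs(q[:,1])-.14)<.03)&(q[:,2]>.12)&(q[:,2]<.33)];print(len(k),np.percentile(k[:,2],[50,80,95]));print(tray()[0])
cv2.imwrite('pics/c7.png',cv2.resize(im[120:320,220:400],(540,600))[:,:,::-1])"
```

```text
{'clock': np.float64(46.05), 'tool_pos': array([ 0.4588, -0.0381,  0.2588]), 'grip_width': np.float64(0.5361), 'gripper_force': np.float64(0.0)}
[array([ 0.0005, -0.0027,  0.1188]), array([ 0.0008, -0.    , -0.0016])]
619 [0.28039404 0.28153264 0.28238876]
((422.0411376953125, -331.0501403808594), (221.5120391845703, 200.4470672607422), 87.5772476196289)
```

View pics/c7.png

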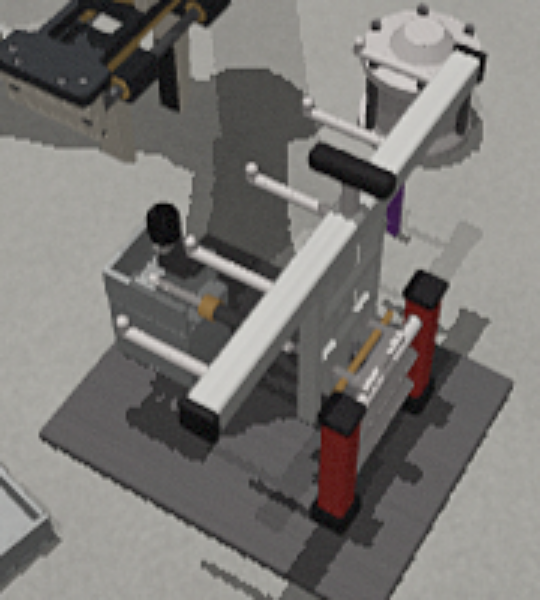

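The rail has settled at 0.080 with the pawl on the top rung. Now to free the bolt.

Request:
{"api": "jog_arm", "payload": {"moves": [[[0,-0.003,0.04,0,0,0,0.05],[0,-0.003,0.08,0,0,0,0.05],[0,-0.003,0.105,0,0,0,0.05],[0,-0.003,0.119,0,0,0,0.05],[0,-0.003,0.119,0,0,0,0.05],[0,-0.003,0.119,0,0,0,0.015],[0,-0.003,0.119,0,0,0,0.015],[0,-0.003,0.119,0,0,0,0.015],[0,-0.003,0.119,0,0,0,0.015],[0,-0.003,0.119,0,0,0,0.015],[0,-0.003,0.119,0,0,0,0.015]]], "force": 40}}

```text
clock: 47.52
tool_pos: [0.4577, -0.0343, 0.1389]
tool_rot: [-3.126, -0.312, -0.0]
wrist_force: [-0.8, 0.5, 8.3]
grip_width: 0.272
gripper_force: 40.0
```

```bash
python3 s.py
```

```text
{'clock': np.float64(47.525), 'grip_width': np.float64(0.272), 'gripper_force': np.float64(40.002), 'wrist_force': array([-0.8261,  0.5291,  8.3064])} stand [-0.1688  0.0208  0.1389]
```

Request:
{"api": "jog_arm", "payload": {"moves": [[[-0.005,0,0,0,0,0,0.015],[-0.009,0,0,0,0,0,0.015],[-0.009,0,0,0,0,0,0.015],[-0.009,0,0,0,0,0,0.015],[-0.009,0.007,0,0,0,0,0.015],[-0.009,0.014,0,0,0,0,0.015],[-0.009,0.02,0,0,0,0,0.015],[-0.009,0.02,0,0,0,0,0.015],[-0.009,0.02,0,0,0,0,0.015]]]}}

```text
clock: 48.65
tool_pos: [0.4551, -0.0555, 0.139]
tool_rot: [3.125, 0.313, 0.005]
wrist_force: [7.2, 2.6, -0.7]
grip_width: 0.277
gripper_force: 40.0
```

```bash
python3 s.py
```

```text
{'clock': np.float64(48.65), 'grip_width': np.float64(0.2772), 'gripper_force': np.float64(40.0), 'wrist_force': array([ 7.2478,  2.6036, -0.6809])} stand [-0.1756  0.0006  0.139 ]
```

Request:
{"api": "jog_arm", "payload": {"moves": [[[0.007,0,0,0,0,0,0.015],[0.014,0,0,0,0,0,0.015],[0.021,0,0,0,0,0,0.015],[0.027,0,0,0,0,0,0.015],[0.027,0,0,0,0,0,0.015],[0.027,0,0,0,0,0,0.05],[0.027,0,0,0,0,0,0.05],[0.027,0,0,0,0,0,0.05],[0.027,0,-0.03,0,0,0,0.05],[0.027,0,-0.08,0,0,0,0.05],[0.0,0.05,-0.12,0,0,0,0.05],[-0.05,0.05,-0.15,0,0,0,0.05],[-0.05,0.05,-0.15,0,0,0,0.05],[-0.05,0.05,-0.15,0,0,0,0.05]]]}}

```text
clock: 50.4
tool_pos: [0.4137, -0.1137, 0.2883]
tool_rot: [-3.125, -0.313, 0.0]
wrist_force: [0.6, 0.3, -0.8]
grip_width: 0.539
gripper_force: 0.0
```

```bash
python3 s.py; python3 -c "
from h import *
im,d,ci=cap('scene');q=st(pts(d,ci))
m=(q[...,0]>-.22)&(q[...,0]<-.12)&(abs(q[...,1]-.01)<.06)&(q[...,2]>.14)&(q[...,2]<.17)&(im.sum(-1)<150)
k=q[m];print(len(k),k.min(0),k.max(0),np.median(k,0)); t=tray();print(t[0])
q=q.reshape(-1,3);k=q[(abs(q[:,0]+.004)<.012)&(abs(abs(q[:,1])-.14)<.03)&(q[:,2]>.12)&(q[:,2]<.33)];print(len(k),np.percentile(k[:,2],[50,80,95]))
cv2.imwrite('pics/c8.png',cv2.resize(im[120:380,80:400],(738,600))[:,:,::-1])"
```

```text
{'clock': np.float64(50.4), 'grip_width': np.float64(0.5392), 'gripper_force': np.float64(0.0), 'wrist_force': array([ 0.5896,  0.33  , -0.7964])} stand [-0.2277 -0.0484  0.2883]
121 [-0.15809671 -0.01331418  0.14026432] [-0.13220456  0.01236795  0.16130376] [-0.14234982 -0.00468196  0.15590389]
((419.21173095703125, -391.02728271484375), (104.78829193115234, 199.96185302734375), 87.00898742675781)
622 [0.28049766 0.28139385 0.28242253]
```

View pics/c8.png

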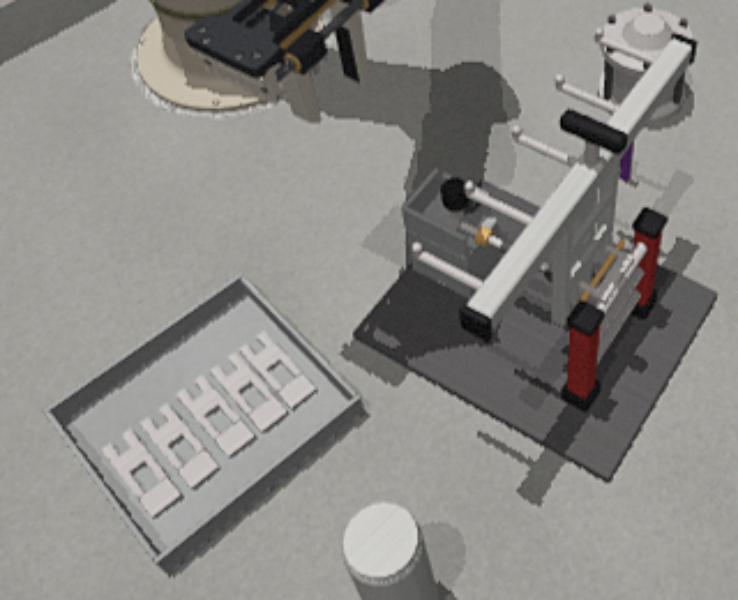

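The gauges are flat, and the section is up. I'll check the bolt is home by comparing the knob with the first picture.

```bash
python3 -c "
from h import *
im,d,ci=cap('scene');z=np.load('scene0.npz')
for i,p in((im,pts(d,ci)),(z['im'],z['p'])):
    q=st(p);m=(q[...,0]>-.22)&(q[...,0]<-.12)&(abs(q[...,1]-.01)<.06)&(q[...,2]>.14)&(q[...,2]<.17)&(i.sum(-1)<150)
    k=q[m];t=k[k[:,2]>.156];print(len(k),k.min(0),k.max(0),t.mean(0))
    v,u=np.nonzero(m);print(u.min(),u.max(),v.min(),v.max(),u.mean(),v.mean())"
```

```text
117 [-0.15661722 -0.01291038  0.14012783] [-0.13285103  0.01149541  0.16059717] [-0.14542705 -0.00105126  0.15799144]
271 282 197 210 276.37606837606836 203.47863247863248
129 [-0.15715197 -0.01273049  0.14001252] [-0.13215878  0.0104756   0.16151509] [-0.14469111 -0.00125763  0.15836031]
271 282 197 210 276.5968992248062 203.6201550387597
```

The knob sits in the same place as at the start, so the bolt is home and the arm is clear. Handing in.

```bash
python3 -c "
from rig import close_job
print(close_job())"
```

```text
the job is handed in; nothing more can be done
None
```

The job is handed in, though no verdict came back: all five gauges lie flat in the tray, the section rests on the top rung at 0.080 m, the bolt is fully home, and the arm is clear after about 50 s.

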